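Press the locating pins home

ROBOT

A 6-joint arm with a two-finger parallel gripper is mounted at the origin on the work surface. World frame = base frame: x ahead of the robot, y to its left, z up, the work surface at z = 0. Lengths are in mm, angles in rad, forces in N, time in s.
With the tool pointing down it reaches from about 375 to 975 mm from the base axis. Payload 3.8 kg.
Tool frame: the origin (TCP) lies at the centre of the arm's flange, where the gripper is bolted on; the fingertips stand 173 mm ahead of it and the grasp point (between the pads) lies pinch_z ahead of it (pinch_z is the distance from the TCP to the grasp point, in mm); z points along the fingers, y is the direction in which the jaws open and shut (so a half turn about z gives the same grasp; the last joint's range is limited). The gripper opens to 85 mm and grips with 20 to 120 N. Pads are 22 mm wide; open, the fingers measure 114 mm over their backs; the gripper's body (76 mm by 85 mm) begins 54 mm behind the grasp point. The pads swing forward as they close: fully open they stand 13 mm farther back than shut.
Start: joints at [1.147, 0.264, 1.604, -0, 1.274, -0.037], TCP at [254.626, 625.128, 404.68] pointing down, gripper open.
Joint ranges: [-2.63, 2.63], [-0.94, 2.18], [0.31, 2.57], [-1.31, 4.45], [0, 2.66], [-2.55, 2.55]. Speed limits (rad/s): [2.57, 2.57, 3.14, 3.14, 3.14, 3.14].

INTERFACE

Orientations are given as [roll, pitch, yaw] about the fixed x, y, z axes, in that order (R = Rz(yaw) Ry(pitch) Rx(roll)).
In Python, from station import * gives the robot as it stands.
- The arm moves only by the tool drive_tool, never from a script. Its argument "targets" is one flat list of numbers, 5 for each row, row after row: the shift along the tool's x, y, z in mm, then the turn about the tool's z in rad, then the gripper command: -1 is shut, 1 is fully open, values between are in proportion. In form: [x, y, z, twist, grip, x, y, z, twist, grip, ...]. A call has 1 to 8 rows; each row shifts and turns the commanded pose from where the row before left it, along the tool's axes as they then stand; what a row does not reach is not made up. A row lasts 1/8 s, in which the tool goes at most 62.5 mm and 10.7 degrees, less where a joint would pass 70% of its speed; a pose out of reach is approached as far as the arm can. A call with a gripper value outside its range is refused whole. The fingers move at their own pace and stop on an object; the grip force is fixed at half the most. Time passes only in rows, so rows that do not move let the fingers close. It gives the time, the measured TCP pose, the force and the opening at its end, in the units of the state.
- observe(): the state, without advancing time (a new reading comes with each control period).
- capture(name): name is "scene" or "top" or "wrist"; returns a dict with "image" (480x640x3 uint8, red, green, blue), "fov_y" (degrees; the focal length in pixels is half the picture's height over the tangent of half this angle, whatever the lens; pixels are square), "cx", "cy" (the principal point, pixels), "cam_to_world" (4x4, takes a point from camera to world coordinates); the wrist camera has in their place "T_tool_cam" (4x4, takes a point from camera to tool coordinates, whose origin is the TCP and whose axes are the flange's). Camera axes: x right, y up, looking along -z (the intrinsics and any distortion apply to the point x, -y, -z); pixel columns grow to the right and rows downward; lengths in mm; the calibration is good to about 2 mm. The wrist camera is an equidistant fisheye: a pixel r from the principal point sees the ray r / f radians off the axis. A picture is of the moment at which its call begins: read the wrist's pose just before it. There is no depth.
- finish_job(): hands the job in, once; it reports no verdict.
Trained networks look in a picture, given as the dict that the camera call returned (one of the last four; its "shot" number tells which), for a name from the list of things; names that differ only in an ending like _2 or _b are one class to them, and where a whole thing is asked for, a point or a joint stands for the part that bears it (a point fixed in the world has none). Each returns a list of dicts, best first, with "score" (0 to 1); they miss things now and then, are a little off and sometimes report something else, mostly with a low value. They report only what shows in the picture. A call takes as long as a camera call.
- search_frame(thing, picture): "extent" ([left, top, right, bottom] in pixels, round what is visible of it).
- masks_of(thing, picture): "pixels" (480x640 bool, what is visible of it) and "extent" ([left, top, right, bottom] in pixels, round what is visible of it).
- spot_point(thing, picture): "point" ([row, column] in pixels: a listed point, or the origin of a listed thing).
The state is a dict: "t": time; "qpos": joint angles; "joint_velocities": joint speeds; "tau": joint torques, N m; "tcp_pos": TCP position; "tcp_rot": TCP orientation; "contact_force": force on the tool from outside, world axes, zero at the start; "wrist_torque": the same for the moment, N m; "grip_width": opening from 0.0 (shut) to 1.0 (fully open).
Only numpy, scipy, OpenCV 4.12 (cv2) and the standard library are available. Lean on these libraries where they do the work, as an engineer would, in place of code of your own. Each camera call takes 0.05 s, during which the arm holds its last target. There are 200 camera calls.

TASK

Locate the sheet blank on the drilling jig: with a fingertip, gently press the red pin home, then the yellow pin, then the blue pin, pushing each head down close to the sheet. Leave the green pin standing up. Only press: do not pull the pins up or lift or shift the sheet, and leave the weight on it and the things lying around where they are.

Things in the scene. Friction and masses are not known exactly. Their poses are not given: they have to be found in the camera images.
- jig: grey drilling jig, a fixed flat block 240 x 230 mm and 30 mm high; origin at the centre of its underside on the bench, x and y along its sides, z up
- sheet: loose aluminium sheet blank 190 x 180 x 4 mm lying flat on the jig, with a 24 mm hole round each pin and a flange 14 mm high along its +x edge; origin at the centre of its underside, z up
- post_red: fixed brass bush of the red pin, 18 mm in diameter and 7 mm high, standing on the jig in a hole of the sheet; origin at the centre of its foot, 30 mm above the bench, z up. It carries the pin. The four pins stand 136 mm and 124 mm apart at the corners of a rectangle, any colour at any corner
- pin_red (a joint): how far the red pin is pushed down, in m: 0 to 0.003 at the start (standing up), 0.012 at its stop; 0.009 or more counts as home; negative if it is pulled up. The pin slides straight down against a steady friction of about 3 N and stays where it is left; it has no return spring
- pin_red_top (a point): centre of the top face of the red pin's head, a red plastic disc 28 mm in diameter and 10 mm thick on a steel shank; the top face lies 36 mm above the foot of its bush with the joint at 0 and 24 mm above it when the pin reaches its stop; pressed on with more than about 4 N there, the head alone sinks up to 7 mm further on a rubber buffer of about 2.5 N per mm and comes back when let go
- post_yellow: fixed brass bush of the yellow pin, 18 mm in diameter and 7 mm high, standing on the jig in a hole of the sheet; origin at the centre of its foot, 30 mm above the bench, z up. It carries the pin. The four pins stand 136 mm and 124 mm apart at the corners of a rectangle, any colour at any corner
- pin_yellow (a joint): how far the yellow pin is pushed down, in m: 0 to 0.003 at the start (standing up), 0.012 at its stop; 0.009 or more counts as home; negative if it is pulled up. The pin slides straight down against a steady friction of about 3 N and stays where it is left; it has no return spring
- pin_yellow_top (a point): centre of the top face of the yellow pin's head, a yellow plastic disc 28 mm in diameter and 10 mm thick on a steel shank; the top face lies 36 mm above the foot of its bush with the joint at 0 and 24 mm above it when the pin reaches its stop; pressed on with more than about 4 N there, the head alone sinks up to 7 mm further on a rubber buffer of about 2.5 N per mm and comes back when let go
- post_blue: fixed brass bush of the blue pin, 18 mm in diameter and 7 mm high, standing on the jig in a hole of the sheet; origin at the centre of its foot, 30 mm above the bench, z up. It carries the pin. The four pins stand 136 mm and 124 mm apart at the corners of a rectangle, any colour at any corner
- pin_blue (a joint): how far the blue pin is pushed down, in m: 0 to 0.003 at the start (standing up), 0.012 at its stop; 0.009 or more counts as home; negative if it is pulled up. The pin slides straight down against a steady friction of about 3 N and stays where it is left; it has no return spring
- pin_blue_top (a point): centre of the top face of the blue pin's head, a blue plastic disc 28 mm in diameter and 10 mm thick on a steel shank; the top face lies 36 mm above the foot of its bush with the joint at 0 and 24 mm above it when the pin reaches its stop; pressed on with more than about 4 N there, the head alone sinks up to 7 mm further on a rubber buffer of about 2.5 N per mm and comes back when let go
- post_green: fixed brass bush of the green pin, 18 mm in diameter and 7 mm high, standing on the jig in a hole of the sheet; origin at the centre of its foot, 30 mm above the bench, z up. It carries the pin. The four pins stand 136 mm and 124 mm apart at the corners of a rectangle, any colour at any corner
- pin_green (a joint): how far the green pin is pushed down, in m: 0 to 0.003 at the start (standing up), 0.012 at its stop; 0.009 or more counts as home; negative if it is pulled up. The pin slides straight down against a steady friction of about 3 N and stays where it is left; it has no return spring
- pin_green_top (a point): centre of the top face of the green pin's head, a green plastic disc 28 mm in diameter and 10 mm thick on a steel shank; the top face lies 36 mm above the foot of its bush with the joint at 0 and 24 mm above it when the pin reaches its stop; pressed on with more than about 4 N there, the head alone sinks up to 7 mm further on a rubber buffer of about 2.5 N per mm and comes back when let go
- weight: loose brass hold-down weight with a knob, 40 mm in diameter, 50 mm high, standing on the sheet near its middle; origin at the centre of its underside
- tin: loose tin of rivets, pale grey with a blue band, 56 mm in diameter, 55 mm high, standing beside the jig; origin at the centre of its underside
- bracket: loose L-shaped aluminium bracket, 70 x 45 mm and 44 mm high, beside the jig; origin at the centre of its underside
- hammer: loose hammer lying on the bench; origin at its underside, below 60 mm high
- screwdriver: loose screwdriver with a yellow handle lying on the bench; origin at its underside, below 40 mm high
- file: loose flat file, 300 mm long, red handle 28 mm thick, lying on the bench; origin at its underside
- square: loose steel engineer's square, 110 x 170 mm, 14 mm high, lying on the bench; origin under its stock

How it is judged (in metres and radians):
On the way, in this order (a step that is already met when the one before it is completed fails the run):
1. the red pin is pressed home (value of joint pin_red above 0.009 m), for 0.1 s.
2. the yellow pin is pressed home (value of joint pin_yellow above 0.009 m), for 0.1 s.
3. the blue pin is pressed home (value of joint pin_blue above 0.009 m), for 0.1 s.
At the end, for the whole second after the job is handed in: Red, yellow and blue pins at least 9 mm down of their 12 mm, the green pin less than 6 mm down and not pulled up, the sheet flat, at rest and within 12 mm of its start, every loose thing within 20 mm of its start (value of joint each of pin_red, pin_yellow, pin_blue above 0.009 m and value of joint pin_green between -0.004 and 0.006 m and distance of sheet from where it was at the start of the episode below 0.012 m and angle between sheet's own z axis and vertical below 0.06 rad and linear speed of sheet below 0.02 m/s and distance of each of weight, tin, bracket, hammer, screwdriver, file, square from where it was at the start of the episode below 0.02 m); the robot touches nothing.
It fails at once if a pin is pushed down out of order (yellow before red is home, blue before yellow is home) ((value of joint pin_yellow above 0.006 m and value of joint pin_red below 0.009 m) or (value of joint pin_blue above 0.006 m and value of joint pin_yellow below 0.009 m)).
It fails at once if the green pin is pushed down, or any pin is pulled up (value of joint pin_green above 0.006 m or value of joint any of pin_red, pin_yellow, pin_blue, pin_green below -0.004 m).
It fails at once if a pin is pressed or struck hard (over 25 N) (contact force between any of post_red, post_yellow, post_blue, post_green and anything else above 25 N).
It fails at once if the sheet is lifted (over 8 mm) or shifted (over 12 mm) (height (world z) of sheet above 0.038 m or distance of sheet from where it was at the start of the episode above 0.012 m).
It fails at once if a loose thing is moved by more than 20 mm or the weight or tin is tipped (distance of any of weight, tin, bracket, hammer, screwdriver, file, square from where it was at the start of the episode above 0.02 m or angle between any of weight, tin's own z axis and vertical above 0.3 rad).
It also fails if it takes over 48 s, if anything falls off the work surface, if the arm or the gripper's body presses on something with over 40 N, if the wrist force passes 120 N, or if a joint passes its speed limit or range.

## Working session

There is one attempt and no reset: what is moved stays moved. The work goes in short steps, Python scripts to look and compute and a tool call to move; the robot and the scene stay as the last step left them, time stands still between calls to the robot, and variables do not carry over. Pictures are saved under pics/ and viewed, about 8 in all and at most 12, crops included, and the job is handed in when it is done.

Besides the shell and the picture viewer there is one more tool, called after "Call:" as a command line: name --argument value ..., lists and objects as JSON in quotes. drive_tool: Moves the arm, as the interface text tells. Its arguments: {"type":"object","properties":{"targets":{"type":"array","items":{"type":"number"}}},"required":["targets"]}

```bash
ls; mkdir -p pics
cat > h.py <<'E'
from station import *
import numpy as np, cv2
from scipy.spatial.transform import Rotation as R
def ray(pic,row,col,tool=None):
    f=240/np.tan(np.radians(pic["fov_y"])/2)
    u,v=(col-pic["cx"])/f,(row-pic["cy"])/f
    if "T_tool_cam" in pic:
        r=np.hypot(u,v); s=np.sin(r)/r if r>1e-9 else 1
        d=np.array([u*s,-v*s,-np.cos(r)]); p,e=tool
        T=np.eye(4); T[:3,:3]=R.from_euler('xyz',e).as_matrix(); T[:3,3]=p
        M=T@np.array(pic["T_tool_cam"])
    else:
        d=np.array([u,-v,-1.]); M=np.array(pic["cam_to_world"])
    return M[:3,3],M[:3,:3]@d
def at_z(pic,row,col,z,tool=None):
    o,d=ray(pic,row,col,tool); return o+d*(z-o[2])/d[2]
def save(pic,n): cv2.imwrite("pics/"+n+".png",pic["image"][:,:,::-1])
E
python3 - <<'E'
from h import *
s=observe(); print(s)
for n in("top","scene"):
    p=capture(n); save(p,n+"0"); print(n,p["fov_y"],np.round(p["cam_to_world"],3).tolist())
    for c in("red","yellow","blue","green"):
        for r in spot_point(f"pin_{c}_top",p)[:2]: print(c,r["score"],r["point"],at_z(p,*r["point"],65).round(1))
    for c in("weight","tin","bracket","hammer","jig","sheet"):
        for r in spot_point(c,p)[:1]: print(c,r["score"],r["point"],at_z(p,*r["point"],34 if c in("weight","sheet") else 0).round(1))
E
```

```text
pics
{'t': 0.0, 'qpos': array([ 1.14710716e+00,  2.64778230e-01,  1.60537877e+00, -3.75924558e-05,
        1.27367122e+00, -3.68518459e-02]), 'joint_velocities': array([-0.00057723, -0.00202984,  0.00081601,  0.00074785,  0.00061869,
       -0.00127325]), 'tau': array([-2.81443971e-05, -5.15108728e+01, -3.67317438e+01, -4.33923651e-04,
        1.33355783e-02,  3.96644339e-06]), 'tcp_pos': array([254.4902631 , 624.82412204, 403.34210142]), 'tcp_rot': array([-3.13935728e+00, -4.64699547e-05,  2.75476633e+00]), 'contact_force': array([ 0.42734082, -0.05395565, -0.4910654 ]), 'wrist_torque': array([-0.01072175, -0.0268772 ,  0.00633255]), 'grip_width': 1.0061131636889982}
top 50.34772916447018 [[-0.015, 0.982, -0.191, 355.754], [-1.0, -0.016, -0.008, -15.015], [-0.011, 0.191, 0.982, 1303.871], [0.0, 0.0, 0.0, 1.0]]
red 0.57 [214.9, 356.0] [634.4 -77.2  65. ]
yellow 0.43 [281.5, 320.2] [470.5  13.8  65. ]
blue 0.6 [225.6, 309.6] [609.2  38.4  65. ]
blue 0.42 [236.4, 509.6] [ 573.9 -452.7   65. ]
green 0.5 [263.9, 368.7] [ 511.5 -105.    65. ]
weight 0.53 [246.5, 341.4] [560.5 -39.9  34. ]
[... 240 characters left out ...]
cene 54.65428322163987 [[-0.85, -0.378, 0.367, 971.419], [0.527, -0.583, 0.619, 592.85], [-0.02, 0.719, 0.695, 788.145], [0.0, 0.0, 0.0, 1.0]]
red 0.62 [240.9, 297.7] [630.2 -77.3  65. ]
red 0.55 [239.5, 375.4] [481.7  13.7  65. ]
yellow 0.66 [240.3, 379.2] [476.1  20.4  65. ]
blue 0.66 [271.8, 333.7] [613.3  44.7  65. ]
blue 0.65 [239.0, 377.7] [476.4  15.2  65. ]
green 0.62 [217.4, 338.7] [509.  -93.8  65. ]
green 0.43 [167.3, 239.8] [ 618.9 -410.3   65. ]
weight 0.81 [250.1, 335.3] [558.4 -32.8  34. ]
tin 0.72 [292.3, 404.4] [484.4 129.5   0. ]
bracket 0.56 [231.3, 286.9] [ 604.9 -182.2    0. ]
hammer 0.72 [170.6, 243.5] [ 585.2 -479.4    0. ]
sheet 0.71 [249.8, 336.9] [554.8 -31.6  34. ]
```

Run:
```python
import cv2,numpy as np
a=cv2.imread("pics/top0.png")[170:330,230:430]; b=cv2.imread("pics/scene0.png")[160:340,220:460]
a=cv2.resize(a,(400*3//3*2,640//1*1),interpolation=3)[:600]
cv2.imwrite("pics/a.png",cv2.resize(cv2.imread("pics/top0.png")[170:320,230:430],(800,600),interpolation=2))
cv2.imwrite("pics/b.png",cv2.resize(b,(800,600),interpolation=2))
```

```text
(no output)
```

View pics/a.png

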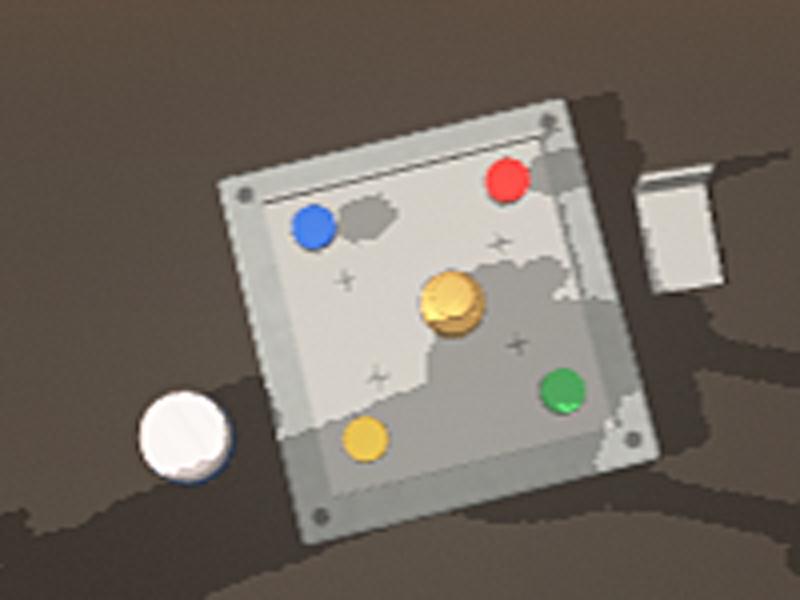

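View pics/b.png

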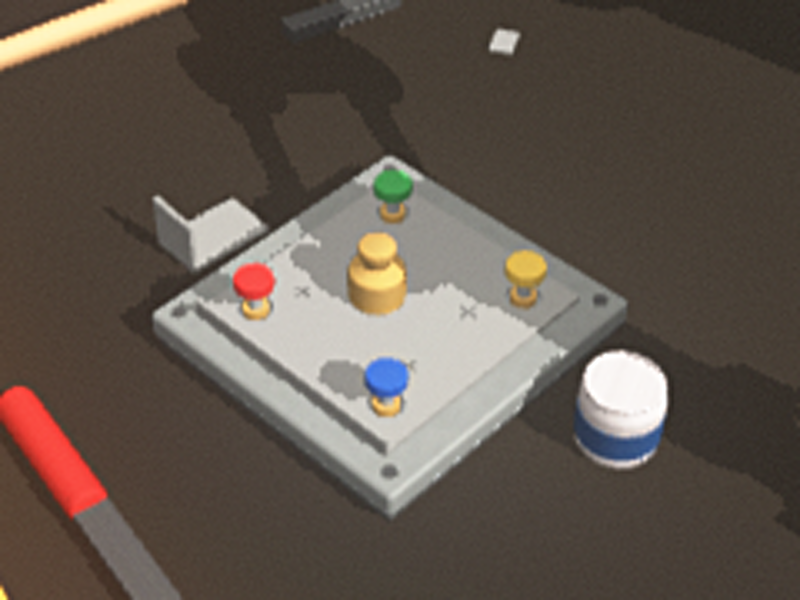

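The top crop shows red (508,180), blue (314,228), yellow (365,438) and green (562,390) at the corners, the weight in the middle at (452,303), and the tin and bracket outside. The scene crop shows all four pins standing. Next I fit the pin rectangle to the colour blobs in both views.

```bash
cat > fit.py <<'E'
from h import *
from scipy.optimize import least_squares
import json
seed={"top":{"red":(215,357),"yellow":(279.5,321),"blue":(227,308.5),"green":(267.5,370.5)},
 "scene":{"red":(244,296),"yellow":(239.5,377.5),"blue":(272.5,335.5),"green":(214.5,338)}}
hue={"red":(0,8),"yellow":(18,32),"blue":(100,125),"green":(45,80)}
obs=[]
for n in seed:
    p=capture(n); hsv=cv2.cvtColor(p["image"],cv2.COLOR_RGB2HSV).astype(int)
    f=240/np.tan(np.radians(p["fov_y"])/2); M=np.linalg.inv(p["cam_to_world"])
    for c,(r,cc) in seed[n].items():
        w=np.s_[int(r)-8:int(r)+9,int(cc)-8:int(cc)+9]; h=hsv[w]
        m=(h[...,1]>125)&(h[...,0]>=hue[c][0])&(h[...,0]<=hue[c][1])
        if c=="red": m|=(h[...,1]>125)&(h[...,0]>172)
        k,l,st,ce=cv2.connectedComponentsWithStats(m.astype(np.uint8)); i=1+st[1:,4].argmax()
        obs.append((n,c,ce[i][1]+int(r)-8,ce[i][0]+int(cc)-8,M,f,p["cx"],p["cy"])); print(n,c,st[i,4],np.round(obs[-1][2:4],1))
S={"red":(1,-1),"blue":(1,1),"yellow":(-1,1),"green":(-1,-1)}
def pos(x,a,b):
    c,s=np.cos(x[2]),np.sin(x[2])
    return {k:np.array([x[0]+c*u*a-s*v*b,x[1]+s*u*a+c*v*b,0]) for k,(u,v) in S.items()}
def res(x,a,b,sep=False):
    P=pos(x,a,b); o=[]
    for n,c,r,cc,M,f,cx,cy in obs:
        z=60.5 # mid of visible head
        q=M[:3,:3]@(P[c]+[0,0,z if n=="scene" else 63])+M[:3,3]
        off=x[3:5] if n=="top" else x[5:7]
        o+=[cx+f*q[0]/-q[2]-cc+off[0],cy+f*q[1]/q[2]-r+off[1]]
    return np.r_[o,np.array(x[3:])*0.5]
for a,b in((68,62),(62,68)):
    s=least_squares(res,[557,-32,0.2,0,0,0,0],args=(a,b)); print(a,b,s.cost,s.x.round(3)); print({k:v[:2].round(1).tolist() for k,v in pos(s.x,a,b).items()}); print(s.fun.round(2))
E
python3 fit.py; python3 -c "
from h import *
print(globals().get('pinch_z'))"
```

```text
top red 94 [214.6 356.2]
top yellow 97 [279.3 320.9]
top blue 90 [226.2 307.9]
top green 81 [267.4 370.2]
scene red 107 [244.  295.5]
scene yellow 105 [240.3 377.2]
scene blue 114 [272.9 335.6]
scene green 67 [215.4 337.5]
68 62 0.1611505479023311 [ 5.56218e+02 -3.16630e+01  2.26000e-01  4.61000e-01  1.96000e-01
  7.70000e-02  4.96000e-01]
{'red': [636.4, -76.8], 'blue': [608.6, 44.0], 'yellow': [476.0, 13.5], 'green': [503.9, -107.3]}
[ 0.05 -0.12 -0.12  0.18 -0.04  0.05  0.   -0.15  0.05 -0.04  0.11  0.09
 -0.11 -0.24 -0.07  0.06  0.23  0.1   0.04  0.25]
62 68 44.33667603345579 [ 5.57532e+02 -3.36570e+01  2.11000e-01 -2.74000e-01  7.46000e-01
  7.71000e-01  7.73000e-01]
{'red': [632.4, -87.1], 'blue': [603.9, 45.8], 'yellow': [482.6, 19.8], 'green': [511.2, -113.2]}
[ 3.5   1.92 -3.49 -1.94 -1.5   2.47  1.56 -2.63  0.02 -3.1   0.14  3.12
  2.92 -0.32 -3.27  0.1  -0.14  0.37  0.39  0.39]
154.70000000000002
```

Call:
drive_tool --targets '[-38.6, -31.6, 0, 0, -1, -38.6, -31.6, 0, 0, -1, -38.6, -31.6, 0, 0, -1, -38.6, -31.6, 0, 0, -1, -38.6, -31.6, 0, 0, -1, -38.6, -31.6, 0, 0, -1, -38.6, -31.6, 0, 0, -1, -38.6, -31.6, 0, 0, -1]'

```text
t: 2.2
tcp_pos: [445.8, 273.0, 405.0]
tcp_rot: [3.141, 0.001, 2.755]
contact_force: [0.5, -0.4, 0.1]
grip_width: -0.001
```

Call:
drive_tool --targets '[-38.6, -31.6, 0, 0, -1, -38.6, -31.6, 0, 0, -1, -38.6, -31.6, 0, 0, -1, -38.6, -31.6, 0, 0, -1, -38.6, -31.6, 0, 0, -1, -38.6, -31.6, 0, 0, -1, -38.6, -31.6, 0, 0, -1, -38.6, -31.6, 0, 0, -1]'

```text
t: 3.2
tcp_pos: [636.5, -77.7, 404.9]
tcp_rot: [3.141, 0.0, 2.755]
contact_force: [-0.6, 0.6, -0.2]
grip_width: -0.004
```

Call:
drive_tool --targets '[0, 0, 40, 0, -1, 0, 0, 40, 0, -1, 0, 0, 30, 0, -1, 0, 0, 0, 0, -1]'

```text
t: 3.7
tcp_pos: [634.4, -76.0, 291.3]
tcp_rot: [-3.14, -0.007, 2.755]
contact_force: [-0.4, 0.3, 0.5]
grip_width: -0.002
```

Run:
```python
from h import *
for i in range(1):
    s=observe(); p=capture("wrist"); save(p,"w1")
    print(s["tcp_pos"].round(1),s["tcp_rot"].round(4),p["fov_y"],np.round(p["T_tool_cam"],3).tolist())
for c in("red","yellow","blue","green"):
    for r in spot_point(f"pin_{c}_top",p)[:2]: print(c,r["score"],r["point"],at_z(p,*r["point"],65,(s["tcp_pos"],s["tcp_rot"])).round(1))
```

```text
[634.4 -76.  291.3] [-3.14   -0.0067  2.7546] 65.70646984690485 [[0.001, 0.949, 0.314, 81.335], [1.0, -0.001, 0.0, 0.304], [0.0, 0.314, -0.949, 31.515], [0.0, 0.0, 0.0, 1.0]]
red 0.62 [270.2, 323.2] [635.1 -76.   65. ]
blue 0.94 [150.5, 502.0] [607.2  44.3  65. ]
green 0.87 [76.9, 177.5] [ 503.  -107.1   65. ]
```

View pics/w1.png

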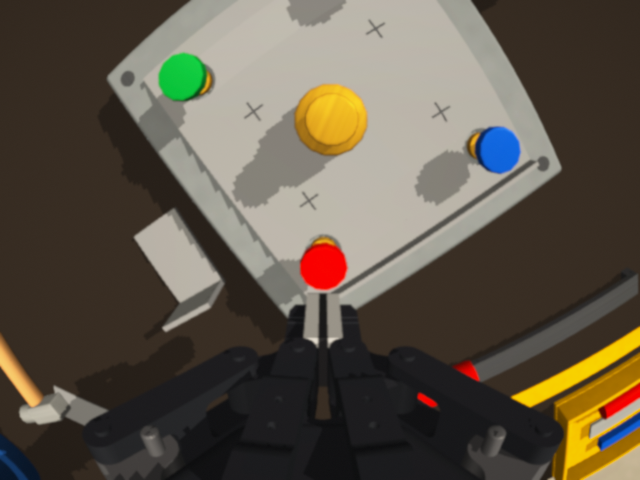

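The wrist view shows the red disc at (323,267), straight ahead of the shut fingertips at (323,293), so the tool is over red to within about 1 mm. Descending.

Call:
drive_tool --targets '[0, 0, 15, 0, -1, 0, 0, 15, 0, -1, 0, 0, 12, 0, -1, 0, 0, 0, 0, -1, 0, 0, 0, 0, -1]'

```text
t: 4.58
tcp_pos: [636.0, -76.1, 252.5]
tcp_rot: [-3.142, -0.0, 2.755]
contact_force: [1.1, 0.7, 0.8]
grip_width: -0.005
```

Call:
drive_tool --targets '[0, 0, 2, 0, -1, 0, 0, 2, 0, -1, 0, 0, 2, 0, -1, 0, 0, 0, 0, -1]'

```text
t: 5.08
tcp_pos: [635.8, -76.1, 246.5]
tcp_rot: [-3.142, -0.0, 2.755]
contact_force: [-1.3, -0.5, -0.2]
grip_width: 0.002
```

Call:
drive_tool --targets '[0, 0, 2, 0, -1, 0, 0, 2, 0, -1, 0, 0, 2, 0, -1, 0, 0, 0, 0, -1]'

```text
t: 5.58
tcp_pos: [635.8, -76.1, 240.4]
tcp_rot: [-3.141, -0.0, 2.755]
contact_force: [-0.3, 0.0, 0.9]
grip_width: -0.001
```

Call:
drive_tool --targets '[0, 0, 1.5, 0, -1, 0, 0, 1.5, 0, -1, 0, 0, 1, 0, -1, 0, 0, 0, 0, -1]'

```text
t: 6.08
tcp_pos: [635.9, -76.1, 236.9]
tcp_rot: [3.142, 0.0, 2.755]
contact_force: [-1.0, 0.1, 1.0]
grip_width: -0.001
```

Call:
drive_tool --targets '[0, 0, 1, 0, -1, 0, 0, 1, 0, -1, 0, 0, 1, 0, -1, 0, 0, 0, 0, -1]'

```text
t: 6.58
tcp_pos: [635.9, -76.1, 233.6]
tcp_rot: [3.142, 0.0, 2.755]
contact_force: [-0.4, 0.5, 1.7]
grip_width: -0.002
```

Call:
drive_tool --targets '[0, 0, 1, 0, -1, 0, 0, 1, 0, -1, 0, 0, 1, 0, -1, 0, 0, 0, 0, -1]'

```text
t: 7.08
tcp_pos: [635.9, -76.1, 230.5]
tcp_rot: [3.142, 0.0, 2.755]
contact_force: [0.4, -0.3, 2.0]
grip_width: -0.002
```

Call:
drive_tool --targets '[0, 0, 1, 0, -1, 0, 0, 1, 0, -1, 0, 0, 1, 0, -1, 0, 0, 0, 0, -1]'

```text
t: 7.58
tcp_pos: [635.9, -76.1, 227.6]
tcp_rot: [3.142, 0.0, 2.755]
contact_force: [-0.2, 0.0, 1.0]
grip_width: -0.0
```

Run:
```python
from h import *
p=capture("wrist"); q=capture("scene")
print([observe()["contact_force"].round(1) for _ in range(2)])
a=p["image"][150:350,190:456]; b=q["image"][210:290,260:400]
i=np.hstack([cv2.resize(a,(400,300),interpolation=2),cv2.resize(b,(400,300),interpolation=2)])
cv2.imwrite("pics/c.png",i[:,:,::-1])
```

```text
[array([ 1. , -0.1,  1.8]), array([ 1. , -0.1,  1.8])]
```

View pics/c.png

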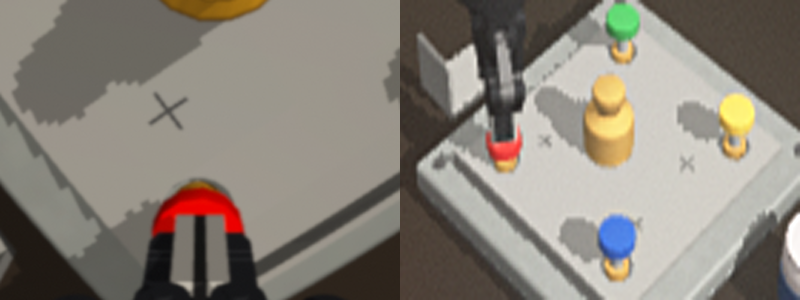

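Both views show the shut tips centred on the red head, which has already sunk towards its bush. I keep pressing until the force shows the stop.

Call:
drive_tool --targets '[0, 0, 1, 0, -1, 0, 0, 1, 0, -1, 0, 0, 0, 0, -1]'

```text
t: 8.05
tcp_pos: [636.0, -76.1, 226.4]
tcp_rot: [3.142, 0.0, 2.755]
contact_force: [-2.3, 0.0, 6.3]
grip_width: -0.001
```

Call:
drive_tool --targets '[0, 0, 1, 0, -1, 0, 0, 0, 0, -1]'

```text
t: 8.3
tcp_pos: [636.0, -76.1, 225.7]
tcp_rot: [3.142, 0.0, 2.755]
contact_force: [-2.2, 0.2, 8.1]
grip_width: 0.001
```

Call:
drive_tool --targets '[0, 0, -5, 0, -1, 0, 0, -15, 0, -1, 0, 0, -25, 0, -1, 0, 0, -25, 0, -1, 0, 0, 0, 0, -1]'

```text
t: 8.93
tcp_pos: [637.0, -76.3, 297.7]
tcp_rot: [3.14, 0.005, 2.755]
contact_force: [0.5, 0.3, 0.4]
grip_width: -0.004
```

Call:
drive_tool --targets '[30.6, 3.9, 0, 0, -1, 38, 4.8, 0, 0, -1, 38, 4.8, 0, 0, -1, 38, 4.8, 0, 0, -1, 38, 4.8, 0, 0, -1, 0, 0, 0, 0, -1, 0, 0, 0, 0, -1]'

```text
t: 9.8
tcp_pos: [475.7, 14.1, 294.4]
tcp_rot: [-3.141, 0.0, 2.755]
contact_force: [-0.2, -0.3, 0.2]
grip_width: 0.003
```

Run:
```python
from h import *
s=observe(); p=capture("wrist"); q=capture("scene"); T=(s["tcp_pos"],s["tcp_rot"])
print(s["tcp_pos"].round(1))
for c in("red","yellow","blue","green"):
    for r in spot_point(f"pin_{c}_top",p)[:1]: print(c,r["score"],r["point"],at_z(p,*r["point"],65,T).round(1))
a=p["image"]; b=q["image"][200:300,250:417]
i=np.hstack([cv2.resize(a,(400,300),interpolation=3),cv2.resize(b,(400,300),interpolation=2)])
cv2.imwrite("pics/d.png",i[:,:,::-1])
```

```text
[475.7  14.1 294.4]
yellow 0.9 [266.1, 321.8] [476.6  13.6  65. ]
blue 0.48 [396.9, 426.6] [602.3  44.7  65. ]
green 0.61 [359.1, 176.9] [ 505.2 -107.2   65. ]
```

View pics/d.png

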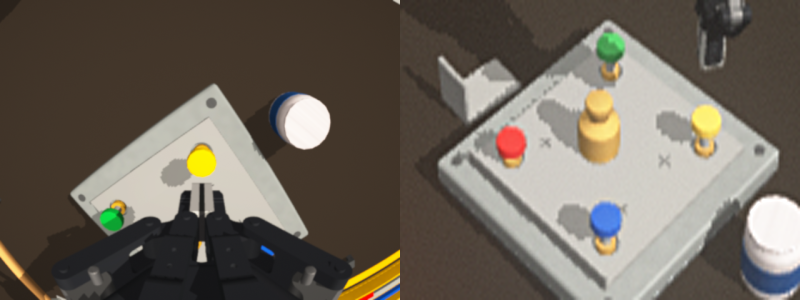

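Red now sits clearly lower than the other three, and the weight and tin have not moved. The yellow disc is within 1 mm of the tool axis. Pressing yellow.

Call:
drive_tool --targets '[0, 0, 20, 0, -1, 0, 0, 20, 0, -1, 0, 0, 10, 0, -1, 0, 0, 4, 0, -1, 0, 0, 0, 0, -1]'

```text
t: 10.72
tcp_pos: [475.7, 14.1, 240.8]
tcp_rot: [3.142, 0.0, 2.755]
contact_force: [0.6, -0.7, -0.1]
grip_width: -0.0
```

Call:
drive_tool --targets '[0, 0, 1.5, 0, -1, 0, 0, 1.5, 0, -1, 0, 0, 1.5, 0, -1, 0, 0, 1.5, 0, -1, 0, 0, 0, 0, -1]'

```text
t: 11.35
tcp_pos: [475.8, 14.2, 234.9]
tcp_rot: [3.141, 0.001, 2.755]
contact_force: [0.6, 0.0, 2.5]
grip_width: 0.003
```

Call:
drive_tool --targets '[0, 0, 1.5, 0, -1, 0, 0, 1.5, 0, -1, 0, 0, 1.5, 0, -1, 0, 0, 1, 0, -1, 0, 0, 0, 0, -1]'

```text
t: 11.98
tcp_pos: [475.6, 14.2, 229.1]
tcp_rot: [3.142, 0.0, 2.755]
contact_force: [2.0, 0.3, 2.3]
grip_width: -0.001
```

Call:
drive_tool --targets '[0, 0, 1, 0, -1, 0, 0, 1, 0, -1, 0, 0, 1, 0, -1, 0, 0, 0, 0, -1]'

```text
t: 12.48
tcp_pos: [475.6, 14.2, 226.5]
tcp_rot: [3.142, 0.0, 2.755]
contact_force: [0.1, 0.7, 6.1]
grip_width: 0.006
```

Call:
drive_tool --targets '[0, 0, 1, 0, -1, 0, 0, 0, 0, -1]'

```text
t: 12.72
tcp_pos: [475.7, 14.2, 225.8]
tcp_rot: [3.142, 0.0, 2.755]
contact_force: [-0.6, -0.7, 8.4]
grip_width: -0.001
```

Yellow is at its stop (8.4 N, same height as red). Moving to blue.

Call:
drive_tool --targets '[0, 0, -5, 0, -1, 0, 0, -15, 0, -1, 0, 0, -25, 0, -1, 0, 0, -25, 0, -1, 0, 0, 0, 0, -1]'

```text
t: 13.35
tcp_pos: [476.2, 14.2, 297.4]
tcp_rot: [3.14, 0.004, 2.755]
contact_force: [-0.2, -0.1, -0.8]
grip_width: -0.001
```

Call:
drive_tool --targets '[-28, 19.5, 0, 0, -1, -28, 19.5, 0, 0, -1, -28, 19.5, 0, 0, -1, -28, 19.5, 0, 0, -1, 0, 0, 0, 0, -1, 0, 0, 0, 0, -1]'

```text
t: 14.1
tcp_pos: [607.6, 44.1, 293.6]
tcp_rot: [-3.14, -0.003, 2.755]
contact_force: [-1.3, 0.6, -1.1]
grip_width: -0.0
```

Run:
```python
from h import *
s=observe(); p=capture("wrist"); q=capture("scene"); T=(s["tcp_pos"],s["tcp_rot"])
print(s["tcp_pos"].round(1))
for c in("red","yellow","blue","green"):
    for r in spot_point(f"pin_{c}_top",p)[:1]: print(c,r["score"],r["point"],at_z(p,*r["point"],65,T).round(1))
a=p["image"]; b=q["image"][200:300,250:417]
i=np.hstack([cv2.resize(a,(400,300),interpolation=3),cv2.resize(b,(400,300),interpolation=2)])
cv2.imwrite("pics/e.png",i[:,:,::-1])
```

```text
[607.6  44.1 293.6]
red 0.91 [352.1, 180.4] [631.2 -70.4  65. ]
yellow 0.63 [75.8, 185.0] [478.   16.2  65. ]
blue 0.94 [260.7, 325.7] [605.1  47.   65. ]
green 0.88 [206.1, 53.4] [ 504.1 -106.5   65. ]
```

View pics/e.png

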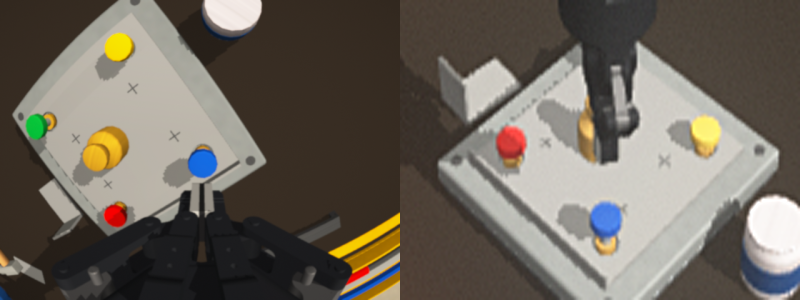

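Red and yellow are both down, and blue is centred ahead of the tips at about (323,260). Pressing blue the same way.

Call:
drive_tool --targets '[0, 0, 20, 0, -1, 0, 0, 20, 0, -1, 0, 0, 10, 0, -1, 0, 0, 3, 0, -1, 0, 0, 0, 0, -1]'

```text
t: 15.02
tcp_pos: [608.7, 44.2, 241.9]
tcp_rot: [-3.141, -0.0, 2.755]
contact_force: [0.4, 0.7, 0.5]
grip_width: 0.003
```

Call:
drive_tool --targets '[0, 0, 1.5, 0, -1, 0, 0, 1.5, 0, -1, 0, 0, 1.5, 0, -1, 0, 0, 1.5, 0, -1, 0, 0, 0, 0, -1]'

```text
t: 15.65
tcp_pos: [608.7, 44.2, 236.3]
tcp_rot: [3.141, 0.0, 2.755]
contact_force: [-0.0, -0.7, 0.9]
grip_width: 0.004
```

Call:
drive_tool --targets '[0, 0, 1.5, 0, -1, 0, 0, 1.5, 0, -1, 0, 0, 1.5, 0, -1, 0, 0, 1, 0, -1, 0, 0, 0, 0, -1]'

```text
t: 16.27
tcp_pos: [608.7, 44.2, 230.5]
tcp_rot: [3.141, 0.0, 2.755]
contact_force: [0.9, 0.3, 1.9]
grip_width: -0.002
```

Call:
drive_tool --targets '[0, 0, 1, 0, -1, 0, 0, 1, 0, -1, 0, 0, 1, 0, -1, 0, 0, 0, 0, -1]'

```text
t: 16.77
tcp_pos: [608.7, 44.2, 227.6]
tcp_rot: [3.142, 0.0, 2.755]
contact_force: [-0.3, -0.1, 1.4]
grip_width: -0.005
```

Call:
drive_tool --targets '[0, 0, 1, 0, -1, 0, 0, 1, 0, -1, 0, 0, 0, 0, -1]'

```text
t: 17.15
tcp_pos: [608.8, 44.2, 226.4]
tcp_rot: [3.141, 0.0, 2.755]
contact_force: [-1.4, 0.5, 6.1]
grip_width: -0.005
```

Call:
drive_tool --targets '[0, 0, 1, 0, -1, 0, 0, 0, 0, -1]'

```text
t: 17.4
tcp_pos: [608.8, 44.2, 225.7]
tcp_rot: [3.141, 0.0, 2.755]
contact_force: [-1.8, -0.4, 7.5]
grip_width: 0.001
```

Call:
drive_tool --targets '[0, 0, -5, 0, -1, 0, 0, -15, 0, -1, 0, 0, -30, 0, -1, 0, 0, -40, 0, -1, 0, 0, -40, 0, -1, 0, 30, -40, 0, -1, 0, 50, 0, 0, -1, 0, 50, 0, 0, -1]'

```text
t: 18.4
tcp_pos: [658.1, 165.4, 396.6]
tcp_rot: [3.14, 0.002, 2.754]
contact_force: [0.3, -0.5, -0.1]
grip_width: 0.003
```

Call:
drive_tool --targets '[0, 50, 0, 0, -1, 0, 50, 0, 0, -1, 0, 50, 0, 0, -1, 0, 0, 0, 0, -1, 0, 0, 0, 0, -1]'

```text
t: 19.02
tcp_pos: [713.9, 303.4, 394.2]
tcp_rot: [-3.14, -0.001, 2.755]
contact_force: [0.2, 0.5, 0.2]
grip_width: 0.001
```

Run:
```python
from h import *
q=capture("scene"); p=capture("top")
for n,P in(("scene",q),("top",p)):
  for c in("weight","tin","bracket"):
    for r in spot_point(c,P)[:1]: print(n,c,r["score"],r["point"])
b=q["image"][180:300,230:390+0]; a=p["image"][170:320,230:430]
i=np.hstack([cv2.resize(a,(400,300),interpolation=2),cv2.resize(b,(400,300),interpolation=2)])
cv2.imwrite("pics/f.png",i[:,:,::-1])
```

```text
scene weight 0.59 [247.7, 333.4]
scene tin 0.61 [291.8, 404.2]
scene bracket 0.6 [229.3, 284.9]
top weight 0.77 [248.7, 340.8]
top tin 0.59 [279.5, 279.9]
top bracket 0.79 [228.3, 399.0]
```

View pics/f.png

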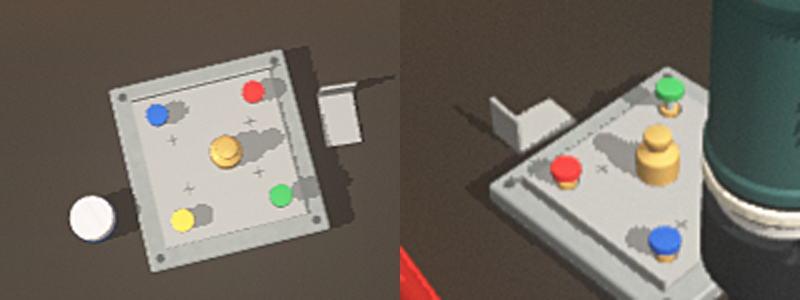

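Red and blue are down, green is still standing, and the sheet, weight, tin and bracket are where they started. The arm hides yellow in the scene view, but an earlier picture showed it down. The robot touches nothing, so I hand in.

```bash
python3 -c "
from station import *
print(finish_job())"
```

```text
the job is handed in; nothing more can be done
None
```

I pressed the red, yellow and blue pins home in that order with the shut fingertips and left green standing. I handed the job in at about 19 s; no verdict is reported.

- **Pressing:** each pin slid at about 1–2.5 N, then the force rose to 7.5–8.4 N with the TCP at about 225.7 mm. That matches the pin at its stop with slight buffer compression.
- **Last pictures:** red and blue are down and green is up. The sheet, weight, tin and bracket stayed in place as far as the pictures show.
- **Not fully checked:** the arm hid the yellow pin in the last scene view, but the view taken after pressing it showed it down. I did not re-measure the hammer, screwdriver, file and square, but the arm never went near them.
- **Disagreements:** the point detector placed blue 3–4 mm from the position I had fitted. I kept the fitted position and the press worked. The wrist force reading was noisy by about 1 N.

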